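# Close the service bay of a stage-heater controller

### The job

Close up the open service bay in the top of the stage-heater controller: lay the insulating separator flat on the spacers over the circuit board, its collar round the metal bracket, then set the access cover into the recess on its gasket, lowering both rather than dropping them. Turn the cover's wing fastener a quarter turn clockwise until its slot lines up with the two index marks, then press the cover down flush with the case to bed its new gasket, and finish still holding it pressed. Leave the other things on the bench where they are.

Things in the scene. Friction and masses are not known exactly. Their poses are not given: they have to be found in the camera images.
- controller: Fixed cream unit 210 (x) x 180 (y) x 100 mm tall. Origin: centre of its underside at bench level; axes along its sides, z up. In its top a recess 164 (x) x 134 (y) mm for the cover, its rim bevelled 5 mm, walls then upright from height 95 mm down to a black rubber gasket ring (top at 83 mm when free, inner opening 144 (x) x 114 (y) mm).
- spacer_plane (a point): Centre of the bay at the height of the tops of the four brass spacers (60 mm above the controller's origin, spacers at x +-60, y +-46 mm) that stand on the circuit board and carry the separator. Axes as the controller's.
- bracket_slot (a point): Centre of the top of the steel fastener bracket that rises in the middle of the bay, 92.5 mm above the controller's origin, 42 (x) x 33 (y) mm. Through its 3 mm top plate goes a slot 34 mm long along the controller's x and 15 mm wide; hollow below.
- gasket (a joint): Compression of the gasket in m: 0 free, 0.004 fully compressed (hard stop). Springy, about 3 N per mm; the cover's own weight sinks it about 1 mm. With the cover on it, the cover's top stands 4 mm proud of the case at 0 and is flush at 0.004.
- separator: Loose white plastic sheet 136 (x) x 106 (y) x 3 mm, flat on the bench, about 75 g. Origin: centre of its underside, z up. In its middle a window 50 (x) x 42 (y) mm with a raised collar to grip: outside 58 (x) x 50 (y) mm, 4 mm walls, top 19 mm above the origin. Passes the gasket's opening with 4 mm to spare a side, its x along the controller's x (either way round), origin then at spacer_plane.
- cover: Loose cream access cover, folded sheet-metal pan 158 (x) x 128 (y) x 21 mm standing on its flanges, about 0.3 kg. Origin: centre of its lower rim, z up; flat top at 21 mm with the wing fastener captive in the middle. Goes into the recess with 3 mm to spare a side, its x along the controller's x (either way round); origin 82 mm above the controller's at rest on the gasket, 79 mm pressed flush.
- cross_bar (a point): Middle of the cross bar of the fastener's stud, on the wing's axis under the cover's top, 3 mm above the cover's origin; bar 26 x 5 x 4 mm, parallel to the wing and turning with it. It passes down through the bracket's slot and hooks under the bracket when turned, so the wing must stand within about 0.2 rad of 0 while the cover goes on.
- index_mark (a point): One of the two dark index marks on the cover's top, on the cover's y axis at y +32 mm and -32 mm (this one: +32), 21 mm above its origin.
- wing (a joint): Turn of the wing fastener in rad, growing clockwise seen from above: near 0 the wing and the slot along its top lie along the cover's x (open); at 1.571 (stop) along the cover's y, in line with the index marks (locked). Stiff (0.05 N m): it stays where it is left, and the cover can be carried by it.
- wing_grip (a point): Point on the wing's axis at the height to grip, 34 mm above the cover's origin. The steel wing is 36 mm long, 10 mm thick and stands from 24 to 44 mm above the cover's origin on a round foot 36 mm across; this point's x runs along the wing, z up.
- objective: Bystander, leave alone: steel microscope objective with a black knurled band, standing on its thread, 32 mm across, 48 mm tall. Origin: centre of its underside.
- oil_bottle: Bystander, leave alone: small amber immersion-oil bottle, 34 mm across, 62 mm tall. Origin: centre of its underside.
- dish: Bystander, leave alone: clear open culture dish, 60 mm across, 13 mm tall. Origin: centre of its underside.
- screwdriver: Bystander, leave alone: screwdriver lying flat, 160 mm long. Origin: centre of its underside.
- slide_box: Bystander, leave alone: closed box of microscope slides, 87 x 102 x 38 mm. Origin: centre of its underside.
- lens_ring: Bystander, leave alone: dark steel lens retaining ring lying flat, 52 mm across, 12 mm tall. Origin: centre of its underside.

How it is judged:
On the way, in this order (a step that is already met when the one before it is completed fails the run):
1. the separator lies flat on the spacers over the board, let go (z of separator in the frame of controller between 0.057 and 0.063 m and x of separator in the frame of controller between -0.008 and 0.008 m and y of separator in the frame of controller between -0.008 and 0.008 m and angle between the x axis of separator and the x axis of controller, either way round below 0.12 rad and angle between the z axis of separator and the z axis of controller, either way round below 0.05 rad and contact force between the fingers and separator below 0.1 N), for 0.2 s.
2. the cover sits in the recess on its gasket over the separator, wing still open (z of separator in the frame of controller between 0.057 and 0.063 m and x of separator in the frame of controller between -0.008 and 0.008 m and y of separator in the frame of controller between -0.008 and 0.008 m and angle between the x axis of separator and the x axis of controller, either way round below 0.12 rad and angle between the z axis of each of separator, cover and the z axis of controller, either way round below 0.05 rad and z of cover in the frame of controller between 0.076 and 0.085 m and x of cover in the frame of controller between -0.005 and 0.005 m and y of cover in the frame of controller between -0.005 and 0.005 m and angle between the x axis of cover and the x axis of controller, either way round below 0.08 rad and value of joint wing below 0.35 rad), for 0.2 s.
3. the wing is turned until its slot lines up with the index marks, cover in the recess (z of separator in the frame of controller between 0.057 and 0.063 m and x of separator in the frame of controller between -0.008 and 0.008 m and y of separator in the frame of controller between -0.008 and 0.008 m and angle between the x axis of separator and the x axis of controller, either way round below 0.12 rad and angle between the z axis of each of separator, cover and the z axis of controller, either way round below 0.05 rad and z of cover in the frame of controller between 0.076 and 0.085 m and x of cover in the frame of controller between -0.005 and 0.005 m and y of cover in the frame of controller between -0.005 and 0.005 m and angle between the x axis of cover and the x axis of controller, either way round below 0.08 rad and value of joint wing above 1.4 rad), for 0.2 s.
At the end, for the whole second after the job is handed in: Separator flat on the spacers (8 mm, 0.12 rad of centred), cover in the recess over it (5 mm, 0.08 rad, flat), wing at 1.4 rad or more, and the fingers still pressing the cover so the gasket is squeezed over 2.5 mm (cover top within 1.5 mm of flush; some 5 to 9 N), steady for the last second (all of step 3 and value of joint gasket above 0.0025 m and contact force between the fingers and cover above 3 N and linear speed of cover below 0.02 m/s); the arm keeps its last pose, push and grip.
It fails at once if a bystander on the bench is shifted by more than 30 mm (distance of any of objective, oil_bottle, dish, screwdriver, slide_box, lens_ring from where it was at the start of the episode above 0.03 m).
It fails at once if the cover or the separator is dropped: it falls faster than 0.6 m/s out of the fingers ((linear speed of cover above 0.6 m/s and contact force between the fingers and cover below 0.1 N) or (linear speed of separator above 0.6 m/s and contact force between the fingers and separator below 0.1 N)).
It also fails if it takes over 56 s, if anything falls off the work surface, if the arm or the gripper's body presses on something with over 40 N, if the wrist force passes 120 N, or if a joint passes its speed limit or range.

### The arm

A 7-joint arm with a two-finger parallel gripper is mounted at the origin on the work surface. World frame = base frame: x ahead of the robot, y to its left, z up, the work surface at z = 0. Lengths are in m, angles in rad, forces in N, time in s.
With the tool pointing down it reaches from about 0.4 to 0.875 m from the base axis. Payload 19.3 kg.
Tool frame: the origin (TCP) lies at the very end of the fingers, on their centre line; the grasp point (between the pads) lies 19 mm behind it; z points along the fingers, y is the line along which they close (so a half turn about z gives the same grasp; the last joint's range is limited). The gripper opens to 85 mm and grips with 20 to 120 N. Pads are 22 mm wide; open, the fingers measure 114 mm over their backs; the gripper's body (76 mm by 85 mm) begins 54 mm behind the grasp point. The pads swing forward as they close: fully open they stand 13 mm farther back than shut.
Start: joints at [-1.408, 0.521, -0.036, 1.599, 0.021, 1.021, -0.113], TCP at [0.144, 0.608, 0.231] pointing down, gripper open.
Joint ranges: [-2.91, 2.91], [-0.3, 2.13], [-1.5, 1.42], [0.17, 2.43], [-1.26, 4.41], [0.16, 1.93], [-2.52, 2.52]. Speed limits (rad/s): [1.89, 1.89, 2.39, 2.39, 3.01, 3.01, 3.01].

### API

Orientations are given as [roll, pitch, yaw] about the fixed x, y, z axes, in that order (R = Rz(yaw) Ry(pitch) Rx(roll)).
In Python, from workcell import bot gives the robot as it stands.
- The arm moves only by the shell command python3 -m crank 'ROWS' [FORCE]. ROWS is a JSON object of lists of equal length, an entry for each row: "travel": the shift along the world's x, y, z in cm, a list of three; "turn": the turn, a rotation vector about the world's x, y, z in degrees, a list of three; "gripper": the closure, from 0 (fully open) to 1 (shut). A call has exactly 5 rows; each row is the pose to reach, as a shift and turn from the pose commanded when the call began; what a row does not reach only later rows make up. A row lasts 1/10 s, in which the tool goes at most 50 mm and 8.59 degrees, less where a joint would pass 70% of its speed; a pose out of reach is approached as far as the arm can. A call with a gripper value outside its range is refused whole. The fingers move at their own pace and stop on an object; FORCE is the grip in N (left out, the last holds). Time passes only in rows, so rows that repeat a pose let the fingers close, or fill a call up. It gives the time, the measured TCP pose, the force, the opening and the grip force at its end, in the units of the state.
- bot.observe(): the state, without advancing time (a new reading comes with each control period).
- bot.grab_frame(name): name is "scene" or "top" or "wrist"; returns a dict with "pixels" (420x560x3 uint8, red, green, blue), "fx", "fy", "cx", "cy" (pixels), "extrinsics" (4x4, takes a point from world to camera coordinates). Camera axes: x right, y down, z forward; pixel columns grow to the right and rows downward; lengths in m; the calibration is good to about 2 mm. A picture is of the moment at which its call begins. There is no depth.
- bot.job_done(): hands the job in; it is judged then, once.
The state is a dict: "clock": time; "qpos": joint angles; "qd": joint speeds; "joint_efforts": joint torques, N m; "position": TCP position; "tool_rot": TCP orientation; "force": force on the tool from outside, world axes, zero at the start; "moment": the same for the moment, N m; "grip_width": finger opening in m; "finger_force": force on a finger pad.
Only numpy, scipy, OpenCV 4.12 (cv2) and the standard library are available. Lean on these libraries where they do the work, as an engineer would, in place of code of your own. Each camera call takes 0.05 s, during which the arm holds its last target. There are 200 camera calls.

## Working session

There is one attempt and no reset: what is moved stays moved. The work goes in short steps, Python scripts to look and compute and a shell command to move; the robot and the scene stay as the last step left them, time stands still between calls to the robot, and variables do not carry over. Pictures are saved under pics/ and viewed, at most 10 in all, crops included, and the job is handed in when it is done.

```bash
ls; mkdir -p pics; python3 - <<'E'
from workcell import bot
import cv2,numpy as np
s=bot.observe();print({k:np.round(v,3).tolist() for k,v in s.items()})
for n in("top","scene"):
    f=bot.grab_frame(n);cv2.imwrite(f"pics/{n}0.png",f["pixels"][...,::-1]);print(n,f["fx"],f["cx"],f["cy"],np.round(f["extrinsics"],3).tolist())
E
```

```text
pics
{'clock': 0.0, 'qpos': [-1.408, 0.522, -0.036, 1.6, 0.021, 1.021, -0.113], 'qd': [0.0, -0.003, 0.001, 0.0, -0.0, -0.0, -0.0], 'joint_efforts': [-0.002, -92.711, 1.979, -36.993, 0.018, 0.008, 0.0], 'position': [0.144, 0.608, 0.231], 'tool_rot': [-3.14, 0.0, 2.909], 'force': [-0.247, -0.68, -0.285], 'moment': [0.034, -0.019, -0.007], 'finger_force': 0.0, 'grip_width': 0.086}
top 439.83854760202496 281.9503824605913 209.49311688096356 [[0.011, -1.0, 0.001, 0.116], [-0.996, -0.011, -0.091, 0.56], [0.091, -0.0, -0.996, 1.34], [0.0, 0.0, 0.0, 1.0]]
scene 442.34821291913846 288.26676509118454 207.35302351992166 [[-0.657, 0.754, -0.006, 0.286], [0.514, 0.442, -0.735, -0.266], [-0.551, -0.486, -0.678, 1.559], [0.0, 0.0, 0.0, 1.0]]
```

View pics/top0.png

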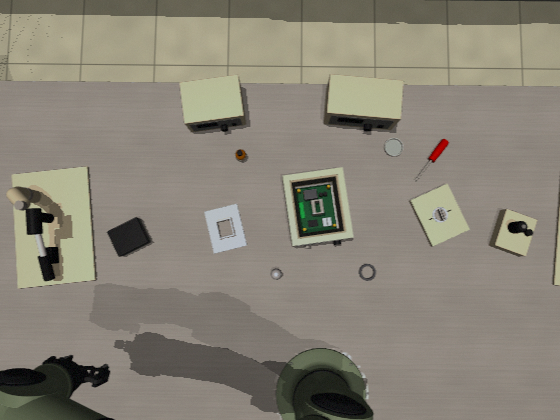

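View pics/scene0.png

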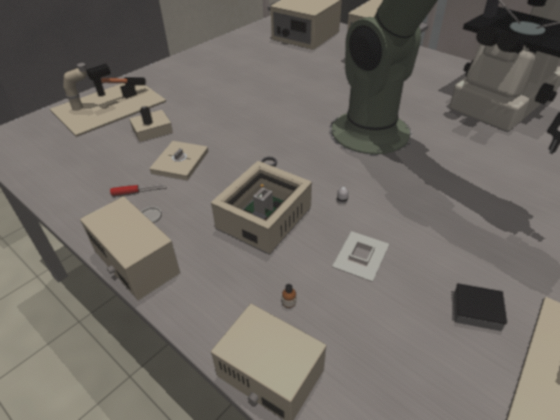

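Top view: separator at about (225,228), controller at (318,207) with its bay open, cover at (440,214) with a wing in the middle. The dish is at (393,147), the ring at (367,271) and the objective at (277,273). The scene view shows the same things: separator (361,255), controller (263,205), cover (180,158).

```bash
cat >h.py <<'E'
import numpy as np,cv2
from workcell import bot
def ray(f,uv):
    E=f["extrinsics"];R,t=E[:3,:3],E[:3,3];uv=np.atleast_2d(np.asarray(uv,float))
    d=np.c_[(uv[:,0]-f["cx"])/f["fx"],(uv[:,1]-f["cy"])/f["fy"],np.ones(len(uv))]@R
    return -R.T@t,d
def plane(f,uv,z):
    o,d=ray(f,uv);return o+d*((z-o[2])/d[:,2])[:,None]
def proj(f,P):
    E=f["extrinsics"];p=np.atleast_2d(P)@E[:3,:3].T+E[:3,3]
    return np.c_[p[:,0]/p[:,2]*f["fx"]+f["cx"],p[:,1]/p[:,2]*f["fy"]+f["cy"]]
def tri(fa,a,fb,b):
    "midpoint of the two rays, and gap"
    oa,da=ray(fa,a);ob,db=ray(fb,b);out=[]
    for x,y in zip(da,db):
        k=np.linalg.lstsq(np.c_[x,-y],ob-oa,rcond=None)[0];p,q=oa+k[0]*x,ob+k[1]*y
        out.append(np.r_[(p+q)/2,np.linalg.norm(p-q)])
    return np.array(out)
def blob(f,roi,fn):
    "largest contour of a HSV mask within roi (x0,y0,x1,y1)"
    x0,y0,x1,y1=roi;h=cv2.cvtColor(f["pixels"],cv2.COLOR_RGB2HSV).astype(int)
    m=np.zeros(h.shape[:2],np.uint8);m[y0:y1,x0:x1]=fn(h[y0:y1,x0:x1])*255
    m=cv2.morphologyEx(m,cv2.MORPH_CLOSE,np.ones((3,3)))
    return max(cv2.findContours(m,cv2.RETR_EXTERNAL,cv2.CHAIN_APPROX_NONE)[0],key=cv2.contourArea)
def rect(P):
    "centre, long,short, yaw of long side, of plane points"
    (c,(w,h),a)=cv2.minAreaRect((P[:,:2]*1000).astype(np.float32))
    if w<h:w,h,a=h,w,a+90
    return np.round([c[0]/1000,c[1]/1000,w,h,(a+90)%180-90],4)
def save(f,n,k=1):cv2.imwrite(f"pics/{n}.png",cv2.resize(f["pixels"],None,fx=k,fy=k)[...,::-1])
E
python3 - <<'E'
from h import *
f=bot.grab_frame("top");h=cv2.cvtColor(f["pixels"],cv2.COLOR_RGB2HSV)
for n,p in dict(bench=(260,330),sep=(212,240),cov=(430,235),ctl=(318,172),ctlside=(318,246)).items():print(n,h[p[1],p[0]])
cream=lambda h:(h[...,1]>25)&(h[...,2]>170)
white=lambda h:(h[...,2]>170)
for n,roi,fn,z in(("sep",(195,195,255,262),white,.003),("cov",(400,170,480,260),cream,.021),("ctl",(275,160,362,256),cream,.1)):
    c=blob(f,roi,fn)[:,0];print(n,len(c),rect(plane(f,c,z)))
w=bot.grab_frame("wrist");save(w,"w0");print(np.round(w["extrinsics"],3).tolist(),w["fx"])
E
```

```text
bench [ 18  32 120]
sep [104  17 193]
cov [ 35  45 189]
ctl [ 37  40 187]
ctlside [ 14  27 144]
sep 142 [  0.5008   0.3007 133.9343 104.4654  14.6191]
cov 160 [  0.55    -0.37   157.1533 125.0783  24.923 ]
ctl 255 [5.646000e-01 1.750000e-02 2.082280e+02 1.770611e+02 8.709500e+00]
[[0.232, 0.973, -0.001, -0.625], [0.925, -0.22, 0.31, -0.04], [0.301, -0.073, -0.951, 0.38], [0.0, 0.0, 0.0, 1.0]] 314.73546212922673
```

```bash
python3 -m crank '{"travel":[[2,-1.7,0],[5.5,-4.7,0],[9.5,-8.2,0],[13,-11.5,0],[17,-14.7,0]],"turn":[[0,0,-3],[0,0,-10],[0,0,-17],[0,0,-24],[0,0,-31]],"gripper":[0,0,0,0,0]}' 40
python3 -m crank '{"travel":[[4,-3.4,0],[8,-6.9,0],[12,-10.3,0],[16,-13.7,-1],[18.7,-16,-2]],"turn":[[0,0,-8],[0,0,-16],[0,0,-24],[0,0,-29],[0,0,-31]],"gripper":[0,0,0,0,0]}'
python3 -m crank '{"travel":[[0,0,0],[0,0,0],[0,0,0],[0,0,0],[0,0,0]],"turn":[[0,0,0],[0,0,0],[0,0,0],[0,0,0],[0,0,0]],"gripper":[0,0,0,0,0]}'
python3 - <<'E'
from h import *
w=bot.grab_frame("wrist");save(w,"w1");print(np.round(bot.observe()["qpos"],2))
E
```

```text
clock: 0.7
position: [0.3133, 0.461, 0.2314]
tool_rot: [-3.142, -0.0, 2.363]
force: [1.0, 1.6, -0.4]
grip_width: 0.0854
finger_force: 0.0
clock: 1.2
position: [0.501, 0.3012, 0.2116]
tool_rot: [3.14, -0.0, 1.823]
force: [1.0, 0.7, 0.3]
grip_width: 0.0854
finger_force: 0.0
clock: 1.7
position: [0.4987, 0.3035, 0.2115]
tool_rot: [3.141, -0.0, 1.828]
force: [-0.1, -0.4, 0.5]
grip_width: 0.0857
finger_force: 0.0
[-0.86  0.49  0.3   1.75 -0.17  0.93 -0.23]
```

View pics/w1.png

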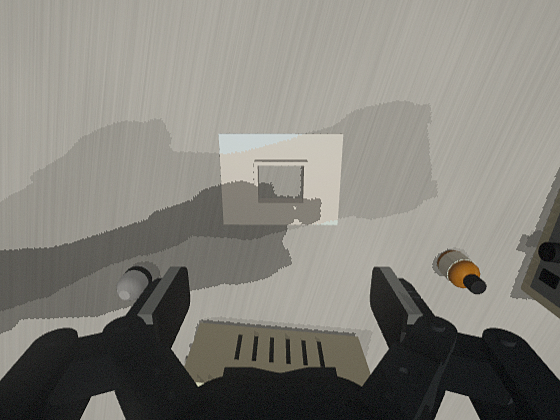

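Wrist view: the separator sheet's corners are at about (219,134), (343,134), (339,224), (223,224), with the collar window around (281,183). The objective is at (135,283), the bottle at (462,272), and the controller's side is at the bottom.

```bash
cat >>h.py <<'E'
def corners(f,uv,r=5):
    g=cv2.cvtColor(f["pixels"],cv2.COLOR_RGB2GRAY)
    return cv2.cornerSubPix(g,np.float32(uv).reshape(-1,1,2),(r,r),(-1,-1),(3,50,.01))[:,0]
def quad(f,c):
    "4 corner pixels of the contour's enclosing rectangle"
    return cv2.boxPoints(cv2.minAreaRect(c))
E
python3 - <<'E'
from h import *
w=bot.grab_frame("wrist");t=bot.grab_frame("top")
a=corners(w,[(219,134),(343,134),(339,224),(223,224)]);print("wrist",a.round(1).tolist())
P=plane(w,a,.003);print(P.round(4).tolist(),rect(P))
b=proj(t,P);b2=corners(t,b,4);print("top pred",b.round(1).tolist(),b2.round(1).tolist())
print("tri",tri(w,a,t,b2).round(4).tolist())
i=corners(w,[(258,163),(303,163),(303,203),(258,203)],4);print("collar win",i.round(1).tolist(),rect(plane(w,i,.019)))
print("tcp px",proj(w,bot.observe()["position"]).round())
E
```

```text
wrist [[218.5, 133.39999389648438], [342.70001220703125, 133.6999969482422], [337.1000061035156, 223.8000030517578], [223.10000610351562, 223.8000030517578]]
[[0.4218, 0.3356, 0.003], [0.5525, 0.3695, 0.003], [0.5789, 0.2682, 0.003], [0.4476, 0.2338, 0.003]] [  0.5001   0.3017 135.7093 105.0876  14.5981]
top pred [[213.2, 253.1], [203.5, 211.4], [235.8, 203.4], [246.0, 245.2]] [[213.1999969482422, 253.10000610351562], [203.5, 211.39999389648438], [236.10000610351562, 203.3000030517578], [246.3000030517578, 244.89999389648438]]
tri [[0.4218, 0.3356, 0.003, 0.0], [0.5525, 0.3695, 0.003, 0.0], [0.5794, 0.2676, 0.0012, 0.0], [0.4481, 0.2329, 0.0013, 0.0012]]
collar win [[258.0, 163.0], [303.0, 163.0], [303.0, 203.0], [257.70001220703125, 201.60000610351562]] [ 0.5005  0.3033 50.3577 44.6456 13.0128]
tcp px [[280. 271.]]
```

```bash
python3 -m crank '{"travel":[[0.1,-0.1,-2],[0.15,-0.17,-6],[0.15,-0.17,-10.5],[0.15,-0.17,-14.5],[0.15,-0.17,-16.5]],"turn":[[0,0,0],[0,0,0],[0,0,0],[0,0,0],[0,0,0]],"gripper":[0,0,0,0,0]}' 40
python3 -m crank '{"travel":[[0,0,0],[0,0,0],[0,0,0],[0,0,0],[0,0,0]],"turn":[[0,0,0],[0,0,0],[0,0,0],[0,0,0],[0,0,0]],"gripper":[0.1,0.1,0.1,0.1,0.1]}'
python3 - <<'E'
from h import *
w=bot.grab_frame("wrist");save(w,"w2");s=bot.observe();print(s["position"],s["tool_rot"],s["grip_width"])
E
```

```text
clock: 2.35
position: [0.4994, 0.3004, 0.0432]
tool_rot: [-3.138, 0.001, 1.827]
force: [0.7, 0.5, 0.0]
grip_width: 0.0856
finger_force: 0.0
clock: 2.85
position: [0.5012, 0.3014, 0.0473]
tool_rot: [3.14, -0.001, 1.827]
force: [0.1, -0.2, 0.1]
grip_width: 0.0765
finger_force: 0.0
[0.50103403 0.30128072 0.04707031] [ 3.14058814e+00 -5.38050210e-04  1.82676501e+00] 0.07700457408687215
```

View pics/w2.png

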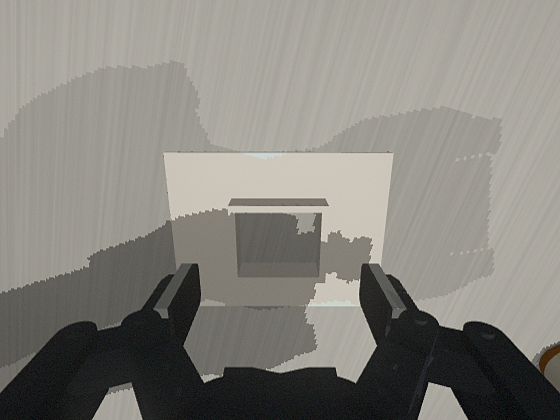

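The sheet's edges are at (164,152)–(393,152), and the collar top sits centred between the fingers at about x 280. The pads are clear of it on both sides.

```bash
python3 -m crank '{"travel":[[0,0.05,-1],[-0.07,0.05,-2.3],[-0.07,0.05,-3.5],[-0.07,0.05,-4],[-0.07,0.05,-4]],"turn":[[0,0,0],[0,0,0],[0,0,0],[0,0,0],[0,0,0]],"gripper":[0.1,0.1,0.1,0.1,0.1]}' 30
python3 -m crank '{"travel":[[0,0,0],[0,0,0],[0,0,0],[0,0,0],[0,0,0]],"turn":[[0,0,0],[0,0,0],[0,0,0],[0,0,0],[0,0,0]],"gripper":[0.2,0.3,0.4,0.4,0.4]}' 30
python3 - <<'E'
from h import *
w=bot.grab_frame("wrist");save(w,"w3");s=bot.observe();print(s["position"],s["tool_rot"],s["grip_width"],s["finger_force"],s["force"])
E
```

```text
clock: 3.4
position: [0.4996, 0.301, 0.005]
tool_rot: [-3.14, 0.001, 1.826]
force: [-0.2, 0.2, -0.4]
grip_width: 0.0768
finger_force: 0.0
clock: 3.9
position: [0.5003, 0.3016, 0.0069]
tool_rot: [3.141, -0.0, 1.827]
force: [-2.1, -0.3, 6.2]
grip_width: 0.0567
finger_force: 31.8
[0.50028485 0.3016118  0.00691927] [ 3.14099211e+00 -3.18408056e-04  1.82655924e+00] 0.05690028959100373 31.834500432014465 [-1.99588083 -1.37853898  7.03494434]
```

View pics/w3.png

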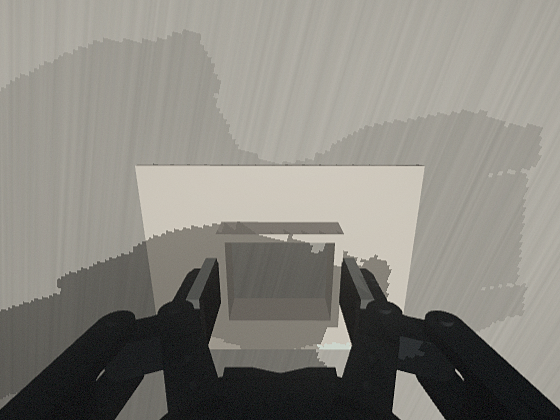

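The fingers are gripping the collar's ends (opening 57 mm). I lift it now and carry it past the controller so the wrist camera can see the bay.

```bash
python3 -m crank '{"travel":[[0,0,0.5],[0,0,2],[0,0,5],[0,0,9],[0,0,13]],"turn":[[0,0,0],[0,0,0],[0,0,0],[0,0,0],[0,0,0]],"gripper":[0.4,0.4,0.4,0.4,0.4]}' 40
python3 -m crank '{"travel":[[0.3,-1,4],[1,-3,8],[2,-6,12],[2.8,-10,15],[3.5,-14,17]],"turn":[[0,0,0],[0,0,-1],[0,0,-2],[0,0,-4],[0,0,-6]],"gripper":[0.4,0.4,0.4,0.4,0.4]}'
python3 -m crank '{"travel":[[0.5,-4,2],[1,-8.5,4],[1.5,-13,6],[2,-17.5,7],[2.3,-21,7]],"turn":[[0,0,0],[0,0,0],[0,0,0],[0,0,0],[0,0,0]],"gripper":[0.4,0.4,0.4,0.4,0.4]}'
python3 -m crank '{"travel":[[0,-3,0],[0,-5,0],[0,-5,0],[0,-5,0],[0,-5,0]],"turn":[[0,0,0],[0,0,0],[0,0,0],[0,0,0],[0,0,0]],"gripper":[0.4,0.4,0.4,0.4,0.4]}'
python3 - <<'E'
from h import *
w=bot.grab_frame("wrist");save(w,"w4");import pickle;pickle.dump(w,open("w4.pkl","wb"))
t=bot.grab_frame("top");pickle.dump(t,open("t4.pkl","wb"));s=bot.observe();print(s["position"],s["tool_rot"],s["grip_width"],s["finger_force"],s["force"])
E
```

```text
clock: 4.45
position: [0.4999, 0.3012, 0.1387]
tool_rot: [3.142, -0.0, 1.826]
force: [-0.1, 0.4, -0.7]
grip_width: 0.0565
finger_force: 43.6
clock: 4.95
position: [0.5353, 0.1602, 0.3098]
tool_rot: [3.139, -0.001, 1.721]
force: [1.6, -0.3, -1.2]
grip_width: 0.0568
finger_force: 43.6
clock: 5.45
position: [0.5578, -0.0517, 0.3791]
tool_rot: [3.138, 0.0, 1.72]
force: [0.2, 0.5, -1.6]
grip_width: 0.0568
finger_force: 43.7
clock: 5.95
position: [0.558, -0.0976, 0.3767]
tool_rot: [3.141, -0.001, 1.723]
force: [-0.7, -0.2, -0.3]
grip_width: 0.0567
finger_force: 43.6
[ 0.55805612 -0.09759621  0.3765174 ] [ 3.14146393e+00 -2.96027493e-04  1.72326526e+00] 0.05685512849912298 43.642911314964294 [ 0.63862815  0.71184139 -0.66805557]
```

View pics/w4.png

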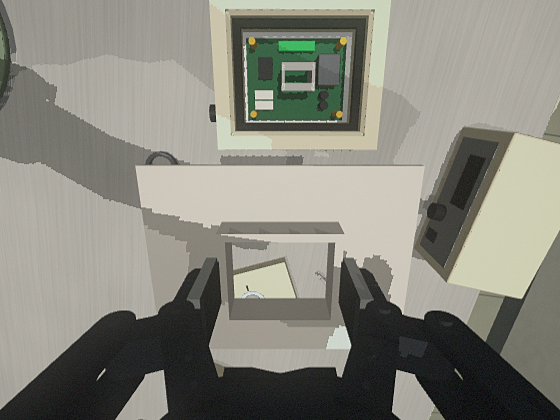

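Wrist view: the bay is at the top, with brass spacers at about (252,41), (343,41), (340,114), (254,114), the bracket top around (281–316, 62–91), and the case's lower edge from (211,150) to (378,150). The held sheet is level below it.

```bash
python3 - <<'E'
from h import *
import pickle
w=pickle.load(open("w4.pkl","rb"));t=pickle.load(open("t4.pkl","rb"))
h=cv2.cvtColor(w["pixels"],cv2.COLOR_RGB2HSV).astype(int)
m=((h[...,0]>12)&(h[...,0]<28)&(h[...,1]>150)&(h[...,2]>140)).astype(np.uint8);m[130:]=0;m[:,:235]=0;m[:,360:]=0
n,l,st,c=cv2.connectedComponentsWithStats(m);k=st[1:,4]>8;print(st[1:][k][:,4],c[1:][k].round(1).tolist())
c=c[1:][k]
if len(c)==4:
    P=plane(w,c,.06);print("spacers",P.round(4).tolist(),rect(P))
    print("top px",proj(t,P).round(1).tolist())
b=corners(w,[(281,62),(316,62),(316,91),(281,91)],4);print("bracket",b.round(1).tolist(),rect(plane(w,b,.0925)))
e=corners(w,[(211,150),(378,150)],4);print("case low edge",e.round(1).tolist(),plane(w,e,.1).round(4).tolist())
dark=lambda h:(h[...,2]<100)
q=blob(w,(212,2,374,142),dark)[:,0];print("gasket dark",quad(w,q).round().tolist(),rect(plane(w,q,.083)))
save({"pixels":w["pixels"][0:160,190:400]},"w4c",3.5)
E
```

```text
[39 37 36 34] [[251.5, 40.8], [342.8, 40.9], [253.4, 113.9], [338.7, 113.8]]
spacers [[0.4977, 0.0549, 0.06], [0.6157, 0.0728, 0.06], [0.5116, -0.0355, 0.06], [0.6294, -0.0175, 0.06]] [5.636000e-01 1.860000e-02 1.193111e+02 9.152160e+01 8.619800e+00]
top px [[304.1, 229.0], [298.4, 190.1], [334.1, 224.7], [328.2, 185.9]]
bracket [[281.5, 61.70000076293945], [315.6000061035156, 61.900001525878906], [314.5, 90.5999984741211], [280.6000061035156, 90.4000015258789]] [5.63600e-01 1.88000e-02 4.30489e+01 3.32771e+01 8.28900e+00]
case low edge [[211.0, 150.0], [376.3999938964844, 149.3000030517578]] [[0.465, -0.0878, 0.1], [0.6806, -0.0541, 0.1]]
gasket dark [[231.0, 16.0], [367.0, 16.0], [367.0, 130.0], [231.0, 130.0]] [5.640000e-01 2.010000e-02 1.673174e+02 1.347379e+02 8.669400e+00]
```

View pics/w4c.png

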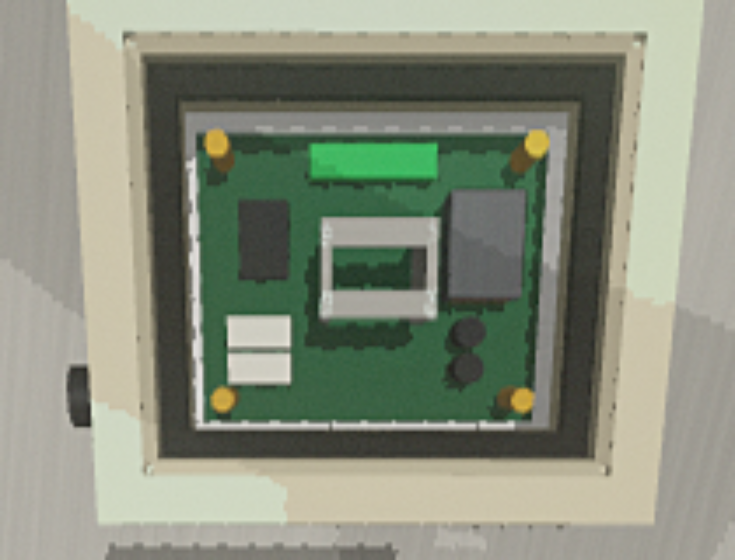

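```bash
python3 -m crank '{"travel":[[0.1,2,-1],[0.3,5,-3],[0.45,8.5,-6],[0.55,11,-9],[0.55,11.6,-12]],"turn":[[0,0,0],[0,0,0],[0,0,0],[0,0,0],[0,0,0]],"gripper":[0.4,0.4,0.4,0.4,0.4]}'
python3 -m crank '{"travel":[[0,0,-4],[0,0,-8],[0,0,-10.5],[0,0,-12],[0,0,-12]],"turn":[[0,0,0],[0,0,0],[0,0,0],[0,0,0],[0,0,0]],"gripper":[0.4,0.4,0.4,0.4,0.4]}'
python3 -m crank '{"travel":[[0,0,0],[0,0,0],[0,0,0],[0,0,0],[0,0,0]],"turn":[[0,0,0],[0,0,0],[0,0,0],[0,0,0],[0,0,0]],"gripper":[0.4,0.4,0.4,0.4,0.4]}'
python3 - <<'E'
from h import *
w=bot.grab_frame("wrist");save(w,"w5")
for i in range(3):
    s=bot.observe();print(s["position"],s["tool_rot"],s["force"]);bot.grab_frame("wrist")
E
```

```text
clock: 6.55
position: [0.5634, 0.0216, 0.2551]
tool_rot: [3.141, -0.001, 1.727]
force: [0.3, 0.1, -0.7]
grip_width: 0.057
finger_force: 43.7
clock: 7.05
position: [0.5625, 0.0181, 0.1346]
tool_rot: [-3.138, -0.0, 1.723]
force: [0.2, 0.3, -0.2]
grip_width: 0.0567
finger_force: 43.6
clock: 7.55
position: [0.5637, 0.0176, 0.1367]
tool_rot: [3.141, -0.0, 1.722]
force: [-0.0, -0.1, -1.3]
grip_width: 0.0566
finger_force: 43.6
[0.56368925 0.01755513 0.13656074] [ 3.14119801e+00 -8.83401653e-05  1.72200424e+00] [-0.41540367 -0.31540944 -0.83632311]
[0.56362632 0.01750563 0.13648152] [ 3.14136581e+00 -4.49333903e-05  1.72194005e+00] [ 0.10808766 -0.17760578  0.01193707]
[0.56359264 0.01749979 0.13639085] [ 3.14152001e+00 -5.96160096e-05  1.72194931e+00] [ 0.37505092  0.38007214 -0.75679858]
```

View pics/w5.png

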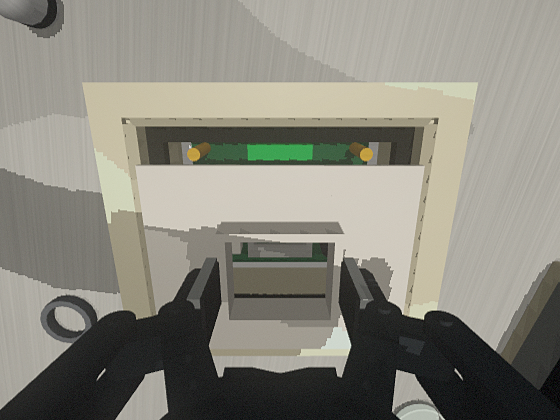

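The held sheet is centred (corners 136..423, spacers at 194 and 367) and parallel to the case. The case's far corners are at (82,84) and (478,84), the bracket shows through the collar window, and the dish is at the bottom edge and the ring at the left.

```bash
python3 - <<'E'
from h import *
w=bot.grab_frame("wrist");s=bot.observe()
h=cv2.cvtColor(w["pixels"],cv2.COLOR_RGB2HSV).astype(int)
m=((h[...,0]>12)&(h[...,0]<28)&(h[...,1]>170)&(h[...,2]>170)).astype(np.uint8);m[:140]=0;m[165:]=0;m[:,:180]=0;m[:,380:]=0
n,l,st,c=cv2.connectedComponentsWithStats(m);k=st[1:,4]>15;c=c[1:][k];print(st[1:][k][:,4],c.round(1).tolist())
yaw=np.deg2rad(8.62);R=lambda a:np.array([[np.cos(a),-np.sin(a)],[np.sin(a),np.cos(a)]])
P=plane(w,c,.06)[:,:2];print("centre from spacers",P.mean(0)-R(yaw)@[0,.046],np.rad2deg(np.arctan2(*(P[1]-P[0])[::-1])))
e=corners(w,[(82,84),(478,84)],4);P=plane(w,e,.1)[:,:2];print("centre from case",e.tolist(),P.mean(0)-R(yaw)@[0,.09],np.rad2deg(np.arctan2(*(P[1]-P[0])[::-1])),np.linalg.norm(P[1]-P[0]))
z=s["position"][2]-.007+.003
e=corners(w,[(136,165),(423,165)],4);P=plane(w,e,z)[:,:2];a=np.arctan2(*(P[1]-P[0])[::-1]);print("sheet",e.tolist(),P.mean(0)-R(a)@[0,.053],np.rad2deg(a),np.linalg.norm(P[1]-P[0]))
E
```

```text
[19] [[370.2, 154.0]]Traceback (most recent call last):
  File "<stdin>", line 7, in <module>
IndexError: index 1 is out of bounds for axis 0 with size 1
```

```bash
python3 - <<'E'
from h import *
w=bot.grab_frame("wrist");s=bot.observe()
yaw=np.deg2rad(8.62);R=lambda a:np.array([[np.cos(a),-np.sin(a)],[np.sin(a),np.cos(a)]])
h=cv2.cvtColor(w["pixels"],cv2.COLOR_RGB2HSV).astype(int)
m=((h[...,0]>10)&(h[...,0]<30)&(h[...,1]>140)&(h[...,2]>140)).astype(np.uint8);m[:140]=0;m[165:]=0;m[:,:180]=0;m[:,380:]=0
n,l,st,c=cv2.connectedComponentsWithStats(m);print(st[1:].tolist(),c[1:].round(1).tolist())
def far(e,z,hw,n):
    P=plane(w,e,z)[:,:2];a=np.arctan2(*(P[1]-P[0])[::-1]);print(n,np.round(e,1).tolist(),(P.mean(0)-R(yaw)@[0,hw]).round(4),np.rad2deg(a).round(2),np.linalg.norm(P[1]-P[0]).round(4))
far([(194.5,154.5),(366.5,154.5)],.06,.046,"spacers")
far(corners(w,[(82,84),(478,84)],4),.1,.09,"case")
far(corners(w,[(136,165),(423,165)],4),s["position"][2]-.004,.053,"sheet")
E
```

```text
[[188, 148, 12, 13, 129], [360, 148, 13, 13, 132]] [[193.7, 154.1], [366.0, 153.9]]
spacers [[194.5, 154.5], [366.5, 154.5]] [0.564 0.019] 8.61 0.1188
case [[81.30000305175781, 81.69999694824219], [478.6000061035156, 81.9000015258789]] [0.5636 0.0191] 8.59 0.2091
sheet [[136.0, 165.0], [419.79998779296875, 165.39999389648438]] [0.5628 0.0176] 8.54 0.1324
```

```bash
python3 -m crank '{"travel":[[0,0.07,-0.3],[0,0.14,-1],[0,0.14,-2.2],[0,0.14,-3.4],[0,0.14,-4.2]],"turn":[[0,0,0],[0,0,0],[0,0,0],[0,0,0],[0,0,0]],"gripper":[0.4,0.4,0.4,0.4,0.4]}'
python3 -m crank '{"travel":[[0,0,-0.8],[0,0,-1.5],[0,0,-2],[0,0,-2.3],[0,0,-2.5]],"turn":[[0,0,0],[0,0,0],[0,0,0],[0,0,0],[0,0,0]],"gripper":[0.4,0.4,0.4,0.4,0.4]}'
python3 -m crank '{"travel":[[0,0,-0.1],[0,0,-0.15],[0,0,-0.2],[0,0,-0.2],[0,0,-0.2]],"turn":[[0,0,0],[0,0,0],[0,0,0],[0,0,0],[0,0,0]],"gripper":[0.4,0.4,0.4,0.4,0.4]}'
```

```text
clock: 8.35
position: [0.563, 0.0188, 0.0926]
tool_rot: [-3.14, 0.0, 1.722]
force: [0.1, 0.1, -0.5]
grip_width: 0.0565
finger_force: 43.6
clock: 8.85
position: [0.5636, 0.0189, 0.0691]
tool_rot: [3.142, 0.0, 1.722]
force: [0.5, 0.2, -1.2]
grip_width: 0.0565
finger_force: 43.6
clock: 9.35
position: [0.5636, 0.0189, 0.0674]
tool_rot: [3.141, 0.0, 1.722]
force: [-0.0, -0.4, -1.3]
grip_width: 0.0563
finger_force: 43.6
```

```bash
python3 -m crank '{"travel":[[0,0,-0.05],[0,0,-0.1],[0,0,-0.1],[0,0,-0.1],[0,0,-0.1]],"turn":[[0,0,0],[0,0,0],[0,0,0],[0,0,0],[0,0,0]],"gripper":[0.4,0.4,0.4,0.4,0.4]}'
```

```text
clock: 9.85
position: [0.5637, 0.0189, 0.067]
tool_rot: [3.141, -0.0, 1.722]
force: [-3.8, 0.5, 14.8]
grip_width: 0.0565
finger_force: 45.2
```

```bash
python3 -m crank '{"travel":[[0,0,0.05],[0,0,0.05],[0,0,0.05],[0,0,0.05],[0,0,0.05]],"turn":[[0,0,0],[0,0,0],[0,0,0],[0,0,0],[0,0,0]],"gripper":[0.3,0.25,0.2,0.15,0.1]}'
python3 -m crank '{"travel":[[0,0,0.5],[0,0,2],[0,0,6],[0,0,10.5],[0,0,15]],"turn":[[0,0,0],[0,0,0],[0,0,0],[0,0,0],[0,0,0]],"gripper":[0.1,0.1,0.1,0.1,0.1]}'
python3 - <<'E'
from h import *
w=bot.grab_frame("wrist");save(w,"w6");s=bot.observe();print(s["position"],s["tool_rot"][2])
E
```

```text
clock: 10.35
position: [0.5636, 0.0189, 0.0667]
tool_rot: [-3.141, 0.0, 1.722]
force: [-0.4, -0.5, 0.3]
grip_width: 0.0767
finger_force: 0.0
clock: 10.85
position: [0.5632, 0.0186, 0.2196]
tool_rot: [3.141, 0.0, 1.721]
force: [0.6, 0.2, -0.2]
grip_width: 0.0771
finger_force: 0.0
[0.56597346 0.01828226 0.22649552] 1.7207241066103265
```

View pics/w6.png

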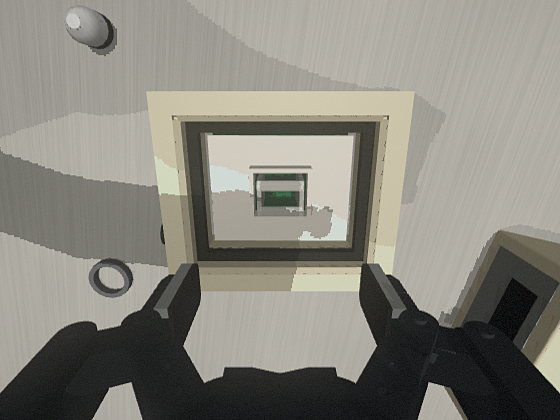

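The separator lies flat in the bay with the bracket showing through its collar at (280,190). The case's top corners are at about (148,92) and (415,92), and the recess rim runs from (173,116) to (388,116).

```bash
python3 - <<'E'
from h import *
w=bot.grab_frame("wrist");s=bot.observe();save(w,"w7");print(s["position"])
dark=lambda h:(h[...,2]<100)
white=lambda h:(h[...,2]>120)
q=blob(w,(180,115,380,264),dark)[:,0];print("gasket",cv2.boundingRect(q),rect(plane(w,q,.083)))
q=blob(w,(205,133,350,243),white)[:,0];print("sheet",cv2.boundingRect(q),rect(plane(w,q,.063)))
e=corners(w,proj(w,[[*p,.1] for p in ((np.array([.5637,.019])+np.array([[np.cos(.1504),-np.sin(.1504)],[np.sin(.1504),np.cos(.1504)]])@d) for d in([-.105,.09],[.105,.09],[.105,-.09],[-.105,-.09]))]),5)
P=plane(w,e,.1);print("case",e.round(1).tolist(),P.round(4).tolist(),rect(P),P[:,:2].mean(0))
E
python3 -m crank '{"travel":[[0,-2,0],[0,-5,0],[-0.2,-9,0],[-0.4,-13.5,0],[-0.6,-18,0]],"turn":[[0,0,-4],[0,0,-12],[0,0,-20],[0,0,-28],[0,0,-36]],"gripper":[0.1,0.2,0.3,0.3,0.3]}'
python3 -m crank '{"travel":[[-0.2,-5,0],[-0.5,-9.5,0],[-0.7,-14,0],[-0.9,-18,0],[-1,-20.8,0]],"turn":[[0,0,-8],[0,0,-16],[0,0,-24],[0,0,-32],[0,0,-38]],"gripper":[0.3,0.3,0.3,0.3,0.3]}'
python3 -m crank '{"travel":[[0,0,0],[0,0,0],[0,0,0],[0,0,0],[0,0,0]],"turn":[[0,0,0],[0,0,0],[0,0,0],[0,0,0],[0,0,0]],"gripper":[0.3,0.3,0.3,0.3,0.3]}'
python3 - <<'E'
from h import *
w=bot.grab_frame("wrist");save(w,"w8");s=bot.observe();print(s["position"],s["tool_rot"][2],s["qpos"].round(2))
E
```

```text
[0.56591667 0.01856875 0.22340883]
gasket (180, 121, 193, 143) [5.639000e-01 1.560000e-02 1.699521e+02 1.382598e+02 8.577800e+00]
sheet (205, 133, 145, 110) [5.650000e-01 1.650000e-02 1.418384e+02 1.127648e+02 8.500500e+00]
case [[143.8000030517578, 90.69999694824219], [406.29998779296875, 90.80000305175781], [383.6000061035156, 286.29998779296875], [164.89999389648438, 288.79998779296875]] [[0.4466, 0.0922, 0.1], [0.6541, 0.1233, 0.1], [0.681, -0.0543, 0.1], [0.4699, -0.0876, 0.1]] [5.619000e-01 1.800000e-02 2.137277e+02 1.812848e+02 8.626900e+00] [0.56287663 0.01840361]
clock: 11.45
position: [0.5568, -0.1632, 0.2172]
tool_rot: [-3.142, -0.0, 1.086]
force: [1.2, 0.2, 1.1]
grip_width: 0.0596
finger_force: 0.0
clock: 11.95
position: [0.5459, -0.3726, 0.2171]
tool_rot: [3.141, 0.001, 0.421]
force: [0.3, 0.3, -0.8]
grip_width: 0.0594
finger_force: 0.0
clock: 12.45
position: [0.5479, -0.3683, 0.217]
tool_rot: [-3.141, -0.0, 0.432]
force: [0.3, 0.1, 0.2]
grip_width: 0.0601
finger_force: 0.0
[ 0.54785419 -0.36850873  0.21699149] 0.4313931451610076 [ 0.07  0.71  0.73  1.54 -0.51  1.09 -0.22]
```

View pics/w8.png

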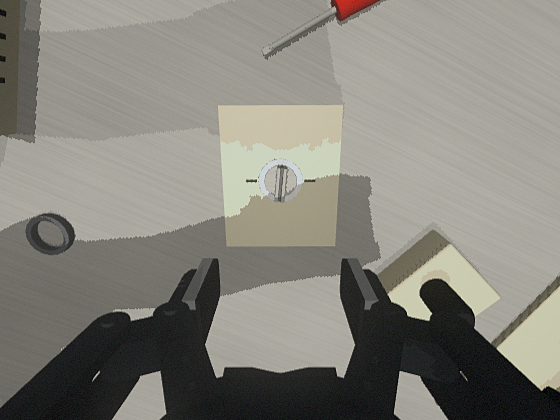

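Cover corners are at about (218,105), (343,105), (337,246), (227,246). The wing is centred at (281,182), lying roughly along image vertical, with index marks at (250,181) and (310,181). The next measurements are numeric only, since my picture views are used up.

```bash
python3 - <<'E'
from h import *
w=bot.grab_frame("wrist");t=bot.grab_frame("top");s=bot.observe();print(s["position"],s["tool_rot"][2])
cream=lambda h:(h[...,1]>30)&(h[...,2]>120)&(h[...,0]>17)
e=corners(w,[(218,105),(343,105),(337,246),(227,246)],5);P=plane(w,e,.021);print("cover",e.round(1).tolist(),rect(P),P[:,:2].mean(0))
b=proj(t,P);b2=corners(t,b,4);print("tri z",tri(w,e,t,b2).round(4).tolist())
c=w["pixels"][154:212,240:322];h=cv2.cvtColor(c,cv2.COLOR_RGB2HSV)
v=h[...,2]
for r in v[::1]:print("".join(" .:-=+*#%@"[min(9,x//26)] for x in r))
E
```

```text
[ 0.54774871 -0.36875122  0.21690479] 0.43101019228591797
cover [[217.39999389648438, 104.9000015258789], [342.6000061035156, 104.4000015258789], [334.6000061035156, 245.6999969482422], [225.89999389648438, 245.8000030517578]] [  0.5492  -0.3681 157.8231 127.7094  24.7983] [ 0.5492582  -0.36811681]
tri z [[0.5935, -0.2769, 0.0188, 0.0005], [0.6483, -0.3942, 0.0139, 0.0002], [0.5044, -0.4592, 0.021, 0.0], [0.4482, -0.3466, 0.0208, 0.0084]]
%%%%%%%%%%%%%%%%%%%%%%%%%%%%%%%%%%%%%%%%%%%%%%%%%%%%%%%%%%%%%%%%%%%%%%%%%%%%%%%%%%
%%%%%%%%%%%%%%%%%%%%%%%%%%%%%%%%%%%%%%%%%%%%%%%%%%%%%%%%%%%%%%%%%%%%%%%%%%%%%%%%%%
%%%%%%%%%%%%%%%%%%%%%%%%%%%%%%%%%%%%%%%%%%%%%%%%%%%%%%%%%%%%%%%%%%%%%%%%%%%%%%%%%%
%%%%%%%%%%%%%%%%%%%%%%%%%%%%%%%%%%%%%%%%%%%%%%%%%%%%%%%%%%%%%%%%%%%%%%%%%%%%%%%%%%
%%%%%%%%%%%%%%%%%%%%%%%%%%%%%%%%%%*#%%*#%#*##%%%%%%%%%%%%%%%%%%%%%%%%%%%%%%%%%%%%%
%%%%%%%%%%%%%%%%%%%%%%%%%%%%%%%%*#+*#%##%%#%#%##%%%%%%%%%%%%%%%%%%%%%%%%%%%%%%%%%%
%%%%%%%%%%%%%%%%%%%%%%%%%%%%%%##+%#%%%#%%%##%%%%%%%%%%%%%%%%%%%%%%%%%%%%%%%%%%%%%%
%%%%%%%%%%%%%%%%%%%%%%%%%%%%%*#%%%%%%###%###%#%%%%#%%%%%%%%%%%%%%%%%%%%%%%%%
[... 3456 characters left out ...]
************************************
%%%%%%%%**************************************************************************
%%%%%*****************************************************************************
%%%%%*****************************************************************************
%%********************************************************************************
%%+*******************************************************************************
**********************************************************************************
++********************************************************************************
%*********************************************************************************
```

```bash
python3 - <<'E'
from h import *
w=bot.grab_frame("wrist");g=w["pixels"][...,0].astype(int);s=bot.observe()
# slot: dark strip between bright wing lips, rows 170..194, cols 275..286
rows=np.arange(170,194);uv=[]
for r in rows:
    x=np.arange(276,288);d=np.clip(150-g[r,276:288],0,None);uv.append((np.sum(x*d)/max(d.sum(),1),r))
uv=np.array(uv)
P=plane(w,uv,.044)[:,:2];vx,vy,x0,y0=cv2.fitLine(P.astype(np.float32),2,0,.01,.01).ravel()
print("slot yaw",np.rad2deg(np.arctan2(vy,vx)),uv[[0,12,-1]].round(1).tolist(),P.mean(0))
# wing ends rows ~168.. ~197
print("ends",plane(w,[(281.6,168),(279.5,196.3)],.044).round(4).tolist(),s["position"],np.rad2deg(s["tool_rot"][2]))
E
```

```text
slot yaw 21.924385 [[281.3, 170.0], [281.7, 182.0], [281.4, 193.0]] [ 0.55316448 -0.36775118]
ends [[0.5661, -0.3622, 0.044], [0.5382, -0.3727, 0.044]] [ 0.54770182 -0.36886349  0.21689252] 24.683736905609862
```

```bash
python3 -m crank '{"travel":[[0.1,0.04,-2],[0.2,0.08,-6],[0.2,0.08,-10],[0.2,0.08,-13],[0.2,0.08,-15]],"turn":[[0,0,-2],[0,0,-4.2],[0,0,-4.2],[0,0,-4.2],[0,0,-4.2]],"gripper":[0.3,0.3,0.4,0.5,0.5]}' 60
python3 -m crank '{"travel":[[0,0,0],[0,0,0],[0,0,0],[0,0,0],[0,0,0]],"turn":[[0,0,0],[0,0,0],[0,0,0],[0,0,0],[0,0,0]],"gripper":[0.5,0.5,0.5,0.5,0.5]}'
python3 - <<'E'
from h import *
w=bot.grab_frame("wrist");s=bot.observe();print(s["position"],np.rad2deg(s["tool_rot"][2]),proj(w,s["position"]))
print(proj(w,[[.5492,-.3681,.024],[.5492,-.3681,.044]]).round())
for r in w["pixels"][170:330:3,190:370:2,0]:print("".join(" .:-=+*#%@"[min(9,x//26)] for x in r))
E
```

```text
clock: 13.15
position: [0.5489, -0.3677, 0.0644]
tool_rot: [-3.14, 0.001, 0.357]
force: [0.4, -0.3, 0.5]
grip_width: 0.0429
finger_force: 0.0
clock: 13.65
position: [0.55, -0.3685, 0.0677]
tool_rot: [3.141, -0.001, 0.357]
force: [0.7, -0.7, -0.5]
grip_width: 0.0428
finger_force: 0.0
[ 0.54989363 -0.36839124  0.06748988] 20.4700605668678 [[280.12798846 270.62083509]]
[[279. 237.]
 [279. 251.]]
##########################################################################################
##########################################################################################
##########################################################################################
##########################################################################################
##########################################################################################
##########################################################################################
##########################################################################################
###################################################################
[... 3509 characters left out ...]
++++++++++++++++++++++++++++++++++++++++*......................
......................*+++++++++++++++++++++++++++++++++++++++++++++:............... . .. 
.... ................ +++++++++++++++++++++++++++++++++++++++++++++++ ..... . .......  ...
.....................-++++++++++++++++++++++++++++++++++++++++++++++*................ ....
.. .. ...............*+++++++++++++++++++++++++++++++++++++++++++++++:.......... ... ... .
.  ................. +++++++++++++++++++++++++++++++++++++++++++++++++.............     ..
...  . .............=++++++++++++++++++++++++++++++++++++++++++++++++*.............. . ...
 ........... ...... *+++++++++++++++++++++++++++++++++++++++++++++++++:.... ........... ..
```

```bash
python3 -m crank '{"travel":[[-0.05,0.03,-1],[-0.05,0.03,-2.4],[-0.05,0.03,-3.5],[-0.05,0.03,-4.1],[-0.05,0.03,-4.1]],"turn":[[0,0,0],[0,0,0],[0,0,0],[0,0,0],[0,0,0]],"gripper":[0.5,0.5,0.5,0.5,0.5]}' 60
python3 -m crank '{"travel":[[0,0,0],[0,0,0],[0,0,0],[0,0,0],[0,0,0]],"turn":[[0,0,0],[0,0,0],[0,0,0],[0,0,0],[0,0,0]],"gripper":[0.65,0.75,0.85,0.95,1]}' 60
python3 -m crank '{"travel":[[0,0,0],[0,0,0],[0,0,0],[0,0,0.1],[0,0,0.2]],"turn":[[0,0,0],[0,0,0],[0,0,0],[0,0,0],[0,0,0]],"gripper":[1,1,1,1,1]}' 60
```

```text
clock: 14.2
position: [0.5485, -0.3678, 0.0244]
tool_rot: [-3.14, 0.001, 0.357]
force: [-0.3, -0.1, 0.4]
grip_width: 0.0427
finger_force: 0.0
clock: 14.7
position: [0.5493, -0.3681, 0.0264]
tool_rot: [3.141, -0.001, 0.357]
force: [-1.2, 1.9, 6.6]
grip_width: 0.0085
finger_force: 58.8
clock: 15.2
position: [0.549, -0.3679, 0.0278]
tool_rot: [-3.141, 0.0, 0.357]
force: [-0.2, -0.2, -2.6]
grip_width: 0.0084
finger_force: 58.4
```

```bash
python3 -m crank '{"travel":[[0,0,0.5],[0,0,2.5],[0,0,6],[0,0,10],[0,0,14]],"turn":[[0,0,0],[0,0,0],[0,0,0],[0,0,0],[0,0,0]],"gripper":[1,1,1,1,1]}' 70
python3 -m crank '{"travel":[[0,0,3],[0,0,5.5],[0,0,6.5],[0,0,7],[0,0,7]],"turn":[[0,0,0],[0,0,0],[0,0,0],[0,0,0],[0,0,0]],"gripper":[1,1,1,1,1]}' 70
python3 - <<'E'
from h import *
w=bot.grab_frame("wrist");s=bot.observe();z=s["position"][2]-.0268+.021
print(s["position"],np.rad2deg(s["tool_rot"]).round(2),s["force"],s["grip_width"])
g=cv2.cvtColor(w["pixels"],cv2.COLOR_RGB2GRAY)
a=np.deg2rad(24.8);R=np.array([[np.cos(a),-np.sin(a)],[np.sin(a),np.cos(a)]])
c=[[*(s["position"][:2]+R@np.array(d)),z] for d in([.079,.064],[.079,-.064])]
p=proj(w,c);e=corners(w,p,7);P=plane(w,e,z);d=P[0]-P[1];print("pred",p.round(1).tolist(),"found",e.round(1).tolist())
print("cover yaw",np.rad2deg(np.arctan2(-d[0],d[1])),np.linalg.norm(d),P[:,:2].mean(0)-R@[.079,0])
E
```

```text
clock: 15.7
position: [0.5487, -0.3679, 0.1695]
tool_rot: [-3.141, 0.0, 0.357]
force: [1.1, 0.6, -1.9]
grip_width: 0.008
finger_force: 72.5
clock: 16.2
position: [0.549, -0.3678, 0.2373]
tool_rot: [-3.141, 0.0, 0.357]
force: [-0.4, 0.9, -2.6]
grip_width: 0.0083
finger_force: 72.7
[ 0.54884565 -0.36772453  0.23678034] [-1.7994e+02  4.0000e-02  2.0460e+01] [-0.42028951  0.45015134 -3.42476462] 0.008278650691446092
pred [[125.9, 119.1], [410.3, 96.2]] found [[124.80000305175781, 119.9000015258789], [408.8999938964844, 95.80000305175781]]
cover yaw 25.022730075007644 0.12796462219176602 [ 0.5485515  -0.36720793]
```

```bash
python3 -m crank '{"travel":[[0,0.5,0],[0.1,1.5,0],[0.2,3.5,0],[0.3,5.5,0],[0.4,7.7,0]],"turn":[[0,0,4],[0,0,10],[0,0,18],[0,0,26],[0,0,34]],"gripper":[1,1,1,1,1]}' 70
python3 -m crank '{"travel":[[0.1,2,0],[0.2,4.2,0],[0.3,6.5,0],[0.4,8.7,0],[0.5,11,0]],"turn":[[0,0,8],[0,0,16],[0,0,24],[0,0,32],[0,0,40]],"gripper":[1,1,1,1,1]}'
python3 -m crank '{"travel":[[0,2,0],[0.1,4.5,0],[0.2,7,0],[0.2,9,0],[0.3,11,0]],"turn":[[0,0,8],[0,0,16],[0,0,24],[0,0,32],[0,0,40]],"gripper":[1,1,1,1,1]}'
python3 -c "
from h import *
s=bot.observe();print(s['qpos'].round(2),s['force'],s['position'],np.rad2deg(s['tool_rot']))"
```

```text
clock: 16.75
position: [0.5526, -0.2902, 0.2364]
tool_rot: [-3.14, 0.001, 0.956]
force: [-0.2, -0.1, -2.1]
grip_width: 0.008
finger_force: 72.7
clock: 17.25
position: [0.5576, -0.18, 0.2366]
tool_rot: [-3.14, -0.0, 1.654]
force: [0.4, 0.5, -2.7]
grip_width: 0.0086
finger_force: 72.7
clock: 17.75
position: [0.5604, -0.0699, 0.2366]
tool_rot: [-3.14, -0.002, 2.353]
force: [-0.8, 0.0, -2.6]
grip_width: 0.0078
finger_force: 72.7
[-0.17  0.43  0.26  1.77 -0.13  0.96  0.93] [-0.7724908   0.03797615 -2.5888902 ] [ 0.5604465  -0.06987911  0.23656804] [-1.79929036e+02 -8.61980752e-02  1.34808443e+02]
```

```bash
python3 -m crank '{"travel":[[0.1,2,0],[0.2,4.2,0],[0.3,6.5,0],[0.3,8,0],[0.33,8.8,0]],"turn":[[0,0,8],[0,0,16],[0,0,24],[0,0,32],[0,0,40]],"gripper":[1,1,1,1,1]}'
python3 -m crank '{"travel":[[0,0,0],[0,0,0],[0,0,0],[0,0,0],[0,0,0]],"turn":[[0,0,6],[0,0,9.3],[0,0,9.3],[0,0,9.3],[0,0,9.3]],"gripper":[1,1,1,1,1]}'
cat >chk.py <<'E'
from h import *
w=bot.grab_frame("wrist");s=bot.observe();z=s["position"][2]-.0268+.021
print(s["position"],np.rad2deg(s["tool_rot"]).round(2),s["qpos"].round(2))
rot=lambda a:np.array([[np.cos(a),-np.sin(a)],[np.sin(a),np.cos(a)]])
def edge(n,c,a,hx,hy,z):
    R=rot(np.deg2rad(a));p=proj(w,[[*(np.array(c)+R@np.array(d)),z] for d in([hx,hy],[hx,-hy])])
    e=corners(w,p,7);P=plane(w,e,z)[:,:2];d=P[0]-P[1]
    print(n,p.round(1).tolist(),e.round(1).tolist(),"yaw",np.rad2deg(np.arctan2(-d[0],d[1])).round(2),"len",np.linalg.norm(d).round(4),"centre",(P.mean(0)-R@[hx,0]).round(4))
edge("cover",s["position"][:2],np.rad2deg(s["tool_rot"][2])+4.5,.079,.064,z)
edge("case",[.5637,.0188],188.61,.105,.09,.1)
E
python3 chk.py
```

```text
clock: 18.25
position: [0.5638, 0.0187, 0.2365]
tool_rot: [3.141, -0.002, 3.052]
force: [-0.7, 0.1, -2.8]
grip_width: 0.0082
finger_force: 72.7
clock: 18.75
position: [0.5642, 0.0169, 0.2373]
tool_rot: [3.142, -0.001, -3.078]
force: [-0.8, 0.0, -2.5]
grip_width: 0.0082
finger_force: 72.7
[0.56426132 0.01697961 0.23750342] [-1.8000e+02 -3.0000e-02 -1.7631e+02] [-0.17  0.42  0.04  1.76 -0.02  0.97  1.52]
cover [[123.7, 118.9], [409.4, 94.9]] [[125.0999984741211, 120.4000015258789], [409.0, 95.69999694824219]] yaw -171.65 len 0.1274 centre [0.5647 0.0172]
case [[161.9, 82.8], [380.9, 62.0]] [[162.5, 82.69999694824219], [380.70001220703125, 62.29999923706055]] yaw -171.46 len 0.1793 centre [0.5638 0.0189]
```

```bash
python3 -m crank '{"travel":[[-0.04,0.08,-1],[-0.08,0.17,-3],[-0.08,0.17,-5.5],[-0.08,0.17,-7.5],[-0.08,0.17,-9]],"turn":[[0,0,0.2],[0,0,0.2],[0,0,0.2],[0,0,0.2],[0,0,0.2]],"gripper":[1,1,1,1,1]}'
python3 -m crank '{"travel":[[0,0,-0.4],[0,0,-0.7],[0,0,-0.7],[0,0,-0.7],[0,0,-0.7]],"turn":[[0,0,0],[0,0,0],[0,0,0],[0,0,0],[0,0,0]],"gripper":[1,1,1,1,1]}'
python3 chk.py
```

```text
clock: 19.3
position: [0.5629, 0.0188, 0.1458]
tool_rot: [-3.141, -0.001, -3.073]
force: [0.2, -0.5, -3.4]
grip_width: 0.008
finger_force: 72.7
clock: 19.8
position: [0.5639, 0.0187, 0.1414]
tool_rot: [3.142, 0.001, -3.073]
force: [-0.1, -0.5, -2.5]
grip_width: 0.0085
finger_force: 72.6
[0.56383824 0.01871248 0.14131425] [ 1.8000e+02  5.0000e-02 -1.7604e+02] [-0.16  0.54  0.03  1.85 -0.02  0.75  1.52]
cover [[123.7, 118.5], [409.4, 94.7]] [[123.69999694824219, 118.5], [409.3999938964844, 94.69999694824219]] yaw -171.54 len 0.128 centre [0.5638 0.0187]
case [[95.6, 69.7], [435.0, 38.9]] [[96.80000305175781, 70.0999984741211], [434.6000061035156, 39.29999923706055]] yaw -171.36 len 0.1792 centre [0.5638 0.019 ]
```

```bash
python3 -m crank '{"travel":[[-0.02,0.02,-0.4],[-0.02,0.02,-1],[-0.02,0.02,-1.6],[-0.02,0.02,-2.2],[-0.02,0.02,-2.6]],"turn":[[0,0,0.1],[0,0,0.1],[0,0,0.1],[0,0,0.1],[0,0,0.1]],"gripper":[1,1,1,1,1]}'
python3 -m crank '{"travel":[[0,0,-0.2],[0,0,-0.3],[0,0,-0.4],[0,0,-0.5],[0,0,-0.5]],"turn":[[0,0,0],[0,0,0],[0,0,0],[0,0,0],[0,0,0]],"gripper":[1,1,1,1,1]}'
```

```text
clock: 20.35
position: [0.5631, 0.0188, 0.114]
tool_rot: [-3.142, -0.001, -3.071]
force: [-0.7, -0.8, -3.2]
grip_width: 0.0087
finger_force: 72.6
clock: 20.85
position: [0.5634, 0.0189, 0.1098]
tool_rot: [-3.142, 0.0, -3.071]
force: [-0.1, 0.7, -2.6]
grip_width: 0.0083
finger_force: 72.6
```

```bash
python3 -m crank '{"travel":[[0,0,-0.05],[0,0,-0.1],[0,0,-0.15],[0,0,-0.15],[0,0,-0.15]],"turn":[[0,0,0],[0,0,0],[0,0,0],[0,0,0],[0,0,0]],"gripper":[1,1,1,1,1]}'
python3 -c "
from h import *
for i in range(4):
    s=bot.observe();print(s['position'],s['force'],s['moment']);bot.grab_frame('wrist')"
```

```text
clock: 21.35
position: [0.5635, 0.0189, 0.1084]
tool_rot: [3.142, 0.0, -3.071]
force: [-0.6, 0.4, 0.4]
grip_width: 0.0085
finger_force: 73.0
[0.56346435 0.01890192 0.10838091] [-0.61041117  0.36438412  0.36047474] [0.03034708 0.04000786 0.01361191]
[0.56346217 0.01888803 0.10839874] [-0.24074764 -0.39598783  1.06684448] [-0.02550599  0.01045944  0.00324357]
[0.56346651 0.01890103 0.10838353] [ 0.59283975 -0.43215458 -0.04614792] [ 0.02181417 -0.03062311 -0.02386772]
[0.56345882 0.01890696 0.10835281] [-0.80804465 -0.31609193 -0.2768312 ] [ 0.03384514 -0.03300341  0.05379703]
```

```bash
python3 -m crank '{"travel":[[0,0,-0.05],[0,0,-0.05],[0,0,-0.05],[0,0,-0.05],[0,0,-0.05]],"turn":[[0,0,-2],[0,0,-8],[0,0,-15],[0,0,-22],[0,0,-29]],"gripper":[1,1,1,1,1]}' 70
python3 -m crank '{"travel":[[0,0,0],[0,0,0],[0,0,0],[0,0,0],[0,0,0]],"turn":[[0,0,-7],[0,0,-14],[0,0,-21],[0,0,-28],[0,0,-35]],"gripper":[1,1,1,1,1]}'
python3 -m crank '{"travel":[[0,0,0],[0,0,0],[0,0,0],[0,0,0],[0,0,0]],"turn":[[0,0,-6],[0,0,-12],[0,0,-16],[0,0,-20],[0,0,-20]],"gripper":[1,1,1,1,1]}'
python3 - <<'E'
from h import *
s=bot.observe();print(s["position"],np.rad2deg(s["tool_rot"]).round(2),s["force"],s["moment"])
w=bot.grab_frame("wrist");save(w,"w9")
rot=lambda a:np.array([[np.cos(a),-np.sin(a)],[np.sin(a),np.cos(a)]])
def edge(n,z,hx,hy):
    R=rot(np.deg2rad(8.61));p=proj(w,[[*(np.array([.5637,.0189])+R@np.array(d)),z] for d in([-hx,hy],[hx,hy])])
    e=corners(w,p,6);P=plane(w,e,z)[:,:2];d=P[1]-P[0];print(n,p.round(1).tolist(),e.round(1).tolist(),np.rad2deg(np.arctan2(d[1],d[0])).round(2),np.linalg.norm(d).round(4),(P.mean(0)-R@[0,hy]).round(4))
edge("cover",.1025,.079,.064);edge("case",.1,.105,.09)
E
```

```text
clock: 22.05
position: [0.5635, 0.019, 0.1079]
tool_rot: [3.141, 0.0, 2.7]
force: [-0.9, 0.3, 1.1]
grip_width: 0.0081
finger_force: 73.2
clock: 22.55
position: [0.5636, 0.0192, 0.1079]
tool_rot: [3.141, 0.0, 2.089]
force: [-0.8, 1.5, 1.7]
grip_width: 0.0083
finger_force: 73.2
clock: 23.05
position: [0.5637, 0.0193, 0.1079]
tool_rot: [3.141, 0.0, 1.744]
force: [2.1, 1.2, 1.7]
grip_width: 0.0079
finger_force: 73.2
[0.56373512 0.01926283 0.10787516] [1.7996e+02 1.0000e-02 9.9930e+01] [2.07931142 1.19979356 1.67492679] [ 0.41322428 -0.30687879 -0.05625478]
cover [[110.1, 138.4], [453.2, 146.1]] [[112.69999694824219, 137.3000030517578], [450.29998779296875, 144.60000610351562]] 8.66 0.1553 [0.5635 0.0195]
case [[45.1, 76.3], [519.7, 87.6]] [[46.29999923706055, 76.0], [518.2999877929688, 87.5999984741211]] 8.57 0.2088 [0.5636 0.019 ]
```

```bash
python3 -m crank '{"travel":[[0,0,0.05],[0,0,0.05],[0,0,0.05],[0,0,0.05],[0,0,0.05]],"turn":[[0,0,0],[0,0,0],[0,0,0],[0,0,0],[0,0,0]],"gripper":[0.8,0.6,0.4,0.3,0.3]}' 40
python3 -m crank '{"travel":[[0,0,0],[0,0,0],[0,0,0],[0,0,-0.1],[0,0,-0.2]],"turn":[[0,0,0],[0,0,0],[0,0,0],[0,0,0],[0,0,0]],"gripper":[0.3,0.3,0.3,0.3,0.3]}'
python3 - <<'E'
from h import *
s=bot.observe();print(s["position"],np.rad2deg(s["tool_rot"]).round(2),s["force"],s["grip_width"])
w=bot.grab_frame("wrist")
rot=lambda a:np.array([[np.cos(a),-np.sin(a)],[np.sin(a),np.cos(a)]])
for z in(.1035,.1025):
    R=rot(np.deg2rad(8.61));hx,hy=.079,.064;p=proj(w,[[*(np.array([.5637,.0189])+R@np.array(d)),z] for d in([-hx,hy],[hx,hy])])
    e=corners(w,p,6);P=plane(w,e,z)[:,:2];d=P[1]-P[0];print(e.round(1).tolist(),np.rad2deg(np.arctan2(d[1],d[0])).round(2),np.linalg.norm(d).round(4),(P.mean(0)-R@[0,hy]).round(4))
print("wing axis px",proj(w,[[.5637,.019,.126],[.5637,.019,.103]]).round())
for r in w["pixels"][170:290:3,170:390:2,0]:print("".join(" .:-=+*#%@"[min(9,x//26)] for x in r))
E
```

```text
clock: 23.6
position: [0.5633, 0.0188, 0.1083]
tool_rot: [-3.142, -0.0, 1.746]
force: [0.3, -0.2, -0.4]
grip_width: 0.0599
finger_force: 0.0
clock: 24.1
position: [0.5634, 0.0189, 0.1062]
tool_rot: [-3.142, -0.0, 1.746]
force: [0.1, -0.8, -0.1]
grip_width: 0.0598
finger_force: 0.0
[0.56338698 0.01892861 0.10620662] [-180.     -0.    100.06] [ 0.13188593 -0.80815886 -0.07535564] 0.05980672355397962
[[111.80000305175781, 136.60000610351562], [453.5, 145.5]] 8.56 0.1543 [0.5635 0.0194]
[[111.80000305175781, 136.60000610351562], [453.5, 145.5]] 8.56 0.1554 [0.5635 0.0193]
wing axis px [[280. 293.]
 [280. 268.]]
##############################################################################################################
##############################################################################################################
##############################################################################################################
##############################################################################################################
#########################################
[... 3254 characters left out ...]
==========.....------:::==========
++++++++-....--:---......=============----------------:::----------------=============......-----:....========
++++++* ....:---:-.......==============---------------:::---------------=============-......:-----......======
++++++.....:-:::-........==============---------------.::---------------=============........--:---.....-=====
+++++:.....-::::-........===============--------------::::-------------==============.........-:::-:.....=====
++++:.....--::--.........=======++++=====-------------::.-------------===============.........--:---:.....====
+++-.....:::::::.........=+++++++++++=====------------::::-----------================..........--:::-.....:===
```

The slot lines up with the index mark (same pixel column), and the cover is still square in the recess. Pressing next.

```bash
Z='"turn":[[0,0,0],[0,0,0],[0,0,0],[0,0,0],[0,0,0]],"gripper":[0.3,0.3,0.3,0.3,0.3]'
python3 -m crank '{"travel":[[0,0,-0.1],[0,0,-0.2],[0,0,-0.3],[0,0,-0.3],[0,0,-0.3]],"turn":[[0,0,0],[0,0,0],[0,0,0],[0,0,0],[0,0,0]],"gripper":[0.3,0.3,0.3,0.3,0.3]}'
python3 -m crank '{"travel":[[0,0,-0.1],[0,0,-0.2],[0,0,-0.3],[0,0,-0.3],[0,0,-0.3]],"turn":[[0,0,0],[0,0,0],[0,0,0],[0,0,0],[0,0,0]],"gripper":[0.3,0.3,0.3,0.3,0.3]}'
```

```text
clock: 24.65
position: [0.5634, 0.0189, 0.1033]
tool_rot: [-3.141, -0.0, 1.746]
force: [0.5, 0.7, 0.1]
grip_width: 0.0601
finger_force: 0.0
clock: 25.15
position: [0.5634, 0.0189, 0.1003]
tool_rot: [-3.142, 0.0, 1.746]
force: [1.0, -1.4, 0.8]
grip_width: 0.0596
finger_force: 0.0
```

```bash
python3 -m crank '{"travel":[[0,0,-0.05],[0,0,-0.1],[0,0,-0.1],[0,0,-0.1],[0,0,-0.1]],"turn":[[0,0,0],[0,0,0],[0,0,0],[0,0,0],[0,0,0]],"gripper":[0.3,0.3,0.3,0.3,0.3]}'
python3 -m crank '{"travel":[[0,0,-0.05],[0,0,-0.1],[0,0,-0.1],[0,0,-0.1],[0,0,-0.1]],"turn":[[0,0,0],[0,0,0],[0,0,0],[0,0,0],[0,0,0]],"gripper":[0.3,0.3,0.3,0.3,0.3]}'
```

```text
clock: 25.65
position: [0.5634, 0.0189, 0.0993]
tool_rot: [-3.142, -0.0, 1.746]
force: [-0.3, -0.3, -1.0]
grip_width: 0.06
finger_force: 0.0
clock: 26.15
position: [0.5634, 0.0189, 0.0983]
tool_rot: [-3.142, -0.0, 1.746]
force: [0.5, 0.5, -0.3]
grip_width: 0.0597
finger_force: 0.0
```

```bash
python3 -m crank '{"travel":[[0,0,-0.05],[0,0,-0.1],[0,0,-0.15],[0,0,-0.15],[0,0,-0.15]],"turn":[[0,0,0],[0,0,0],[0,0,0],[0,0,0],[0,0,0]],"gripper":[0.3,0.3,0.3,0.3,0.3]}'
python3 -m crank '{"travel":[[0,0,-0.05],[0,0,-0.1],[0,0,-0.15],[0,0,-0.15],[0,0,-0.15]],"turn":[[0,0,0],[0,0,0],[0,0,0],[0,0,0],[0,0,0]],"gripper":[0.3,0.3,0.3,0.3,0.3]}'
```

```text
clock: 26.65
position: [0.5635, 0.0189, 0.0969]
tool_rot: [3.141, -0.0, 1.746]
force: [-1.1, 0.1, 3.1]
grip_width: 0.0599
finger_force: 1.8
clock: 27.15
position: [0.5635, 0.0189, 0.0955]
tool_rot: [3.141, -0.0, 1.746]
force: [-1.8, -0.0, 8.0]
grip_width: 0.0596
finger_force: 3.9
```

```bash
python3 -m crank '{"travel":[[0,0,0],[0,0,0],[0,0,0],[0,0,0],[0,0,0]],"turn":[[0,0,0],[0,0,0],[0,0,0],[0,0,0],[0,0,0]],"gripper":[0.3,0.3,0.3,0.3,0.3]}'
python3 - <<'E'
from h import *
F=[]
for i in range(8):
    bot.grab_frame("wrist");s=bot.observe();F.append(s["force"])
print(np.mean(F,0),s["position"],s["grip_width"])
E
```

```text
clock: 27.65
position: [0.5634, 0.0188, 0.0955]
tool_rot: [3.141, -0.0, 1.746]
force: [-0.7, -0.3, 8.1]
grip_width: 0.0598
finger_force: 3.9
[-1.7659505  -0.08725951  7.92966885] [0.56343423 0.01889167 0.09545702] 0.05995467998596758
```

```bash
python3 -c "
from workcell import bot
print(bot.job_done())"
```

```text
the job is handed in; nothing more can be done
None
```

I handed the job in with the separator flat on the spacers, the cover in its recess, the wing locked in line with the index marks, and the fingers holding the cover pressed at a steady 7.9 N; the hand-in call returned no verdict, and I judged the gasket squeeze (about 3.3 mm) from the push and downward travel rather than from a picture.

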